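# Load the board carrier and hold it up level

## Robot

A 6-joint arm with a two-finger parallel gripper is mounted at the origin on a cart in front of the work surface, level with it; the furniture and walls round the work are solid. World frame = base frame: x ahead of the robot, y to its left, z up, the work surface at z = 0. Lengths are in m, angles in rad, forces in N, time in s.
With the tool pointing down it reaches from about 0.3 to 0.775 m from the base axis. Payload 14.6 kg.
Tool frame: the origin (TCP) lies between the finger pads, 19 mm behind the fingertips; this is the grasp point; z points along the fingers, y is the line along which they close (so a half turn about z gives the same grasp; the last joint's range is limited). The gripper opens to 94 mm and grips with 3 to 60 N. Pads are 16 mm wide; open, the fingers measure 119 mm over their backs; the gripper's body (75 mm by 177 mm) begins 78 mm behind the grasp point.
Start: joints at [-1.333, 0.3, 1.521, -0, 1.321, -0.067], TCP at [0.165, -0.525, 0.224] pointing down, gripper open.
Joint ranges: [-3.03, 3.03], [-0.79, 2.21], [0.23, 2.52], [-1.04, 4.18], [0, 3.07], [-2.55, 2.55]. Speed limits (rad/s): [2.22, 2.22, 2.57, 3.14, 3.14, 3.14].

## Interface

Orientations are given as a unit quaternion [x, y, z, w].
In Python, from rig import manip, imaging, order gives the robot as it stands.
- The arm moves only by the shell command python3 -m crank 'ROWS' [FORCE]. ROWS is a JSON object of lists of equal length, an entry for each row: "hand": the finger opening in mm, from 0 to 94; "dp": the shift along the world's x, y, z in mm, a list of three; "roll": the turn about the world's z in degrees. In form: {"hand": [hand, ...], "dp": [[dx, dy, dz], ...], "roll": [roll, ...]}. A call has 1 to 5 rows; each row shifts and turns the commanded pose from where the row before left it; what a row does not reach is not made up. A row lasts 1/12 s, in which the tool goes at most 41.7 mm and 7.16 degrees, less where a joint would pass 70% of its speed; a pose out of reach is approached as far as the arm can. A call is refused whole if a number of a shift passes 41.7 or a number of a turn 7.16, either way. A call with a gripper value outside its range is refused whole. The fingers move at their own pace and stop on an object; FORCE is the grip in N (left out, the last holds). Time passes only in rows, so rows that do not move let the fingers close. It gives the time, the measured TCP pose, the force, the opening and the grip force at its end, in the units of the state.
- manip.get_obs(): the state, without advancing time (a new reading comes with each control period).
- imaging.capture(name): name is "side" or "top" or "wrist"; returns a dict with "pixels" (400x640x3 uint8, red, green, blue), "range_z" (400x640 float32, m along the optical axis (not along the pixel's ray), 0 where there is no reading), "fx", "fy", "cx", "cy" (pixels), "T" (4x4, takes a point from camera to world coordinates). Camera axes: x right, y down, z forward; pixel columns grow to the right and rows downward; lengths in m; the calibration is good to about 2 mm. A picture is of the moment at which its call begins.
- order.job_done(): hands the job in; it is judged then, once.
The state is a dict: "t": time; "qpos": joint angles; "joint_velocities": joint speeds; "joint_torque": joint torques, N m; "eef_pos": TCP position; "eef_rot": TCP orientation; "wrist_force": force on the tool from outside, world axes, zero at the start; "moment": the same for the moment, N m; "opening": finger opening in m; "finger_force": force on a finger pad.
Only numpy, scipy, OpenCV 4.12 (cv2) and the standard library are available. Lean on these libraries where they do the work, as an engineer would, in place of code of your own. Each camera call takes 0.05 s, during which the arm holds its last target. There are 200 camera calls.

## Task

Take the wooden board that stands on edge by itself on the bench and stand it on its long edge in the empty slot of the green-railed carrying rack, while the rack stands on the bench, and let go of it. Then pick the rack up by its handle bar and hold it level and steady, about 15 cm clear of the bench, with both boards still standing in their slots; finish while holding it there. Leave the other things on the bench where they are.

Things in the scene. Friction and masses are not known exactly. Their poses are not given: they have to be found in the camera images.
- rack: Loose plywood rack, 0.4 kg, green rails and posts, base 160 (x) by 192 (y) mm, two slots along y, dark handle bar above the middle. Origin: centre of its underside, z up. Slot centre lines at x = -55 mm (empty) and +55 mm (holds the short board). Slots: 24 mm wide, 156 mm long between 12 mm high end stops, floor 12 mm above the underside; rails 8 mm thick, rounded tops 34 mm above the underside.
- rack_handle (a point): Centre of the handle bar: a bar along the rack's y, 18 mm thick (x), 22 mm high, its top 106 mm above the rack's underside, this point 95 mm above it; 160 mm free between the two end posts. Right above the middle of the rack. Orientation as the rack.
- empty_slot (a point): Middle of the floor of the empty slot (rack x = -55 mm, y = 0, 12 mm above the rack's underside). The slot runs along the rack's y. Orientation as the rack.
- long_board: Light-brown wooden board 140 mm long, 64 mm wide, 19 mm thick, about 0.13 kg, that starts standing on its long edge on the bench (64 mm tall). Its own y runs along the 140 mm, its own x (64 mm width) points straight down at the start, its own z lies level through the 19 mm thickness. Origin: centre of one 140x64 face.
- long_board_mid (a point): Centre of the long board (32 mm above its lower edge when it stands on edge). Axes as long_board.
- short_board: Slightly redder, shorter wooden board 115 x 64 x 19 mm, about 0.11 kg, loose, already standing on edge in the rack's other slot. Axes as those of the long board. Origin: centre of one 115x64 face.
- short_board_mid (a point): Centre of the short board.
- tape_measure: Bystander: yellow tape measure, 66x75x39 mm; origin at the centre of its underside. Leave alone.
- pliers: Bystander: red-handled pliers, 67x185x14 mm, lying flat; origin at the centre of its underside. Leave alone.
- sanding_block: Bystander: blue sanding block, 66x124x37 mm; origin at the centre of its underside. Leave alone.
- battery: Bystander: black battery pack, 66x107x48 mm; origin at the centre of its underside. Leave alone.
- wood_block: Bystander: short thick wooden block, 60x82x38 mm; origin at the centre of its underside. Leave alone.
Mind the look-alikes: they are no part of the job. What is shaped like the long_board but black is not meant.

How it is judged:
On the way:
1. the long board stands on edge in the empty slot and is let go, with the rack standing on the bench (x of long_board_mid in the frame of rack between -0.063 and -0.047 m and y of long_board_mid in the frame of rack between -0.014 and 0.014 m and z of long_board_mid in the frame of rack between 0.038 and 0.05 m and angle between the y axis of long_board and the y axis of rack, either way round below 0.15 rad and contact force between the fingers and long_board below 0.1 N and height (world z) of rack below 0.01 m and angle between rack's own z axis and vertical below 0.06 rad), for 0.2 s.
At the end, for the whole second after the job is handed in: Gripper holds the rack by its handle bar (TCP within 70 mm of its centre), underside 100-200 mm above the bench, tilt < 0.12 rad, < 0.03 m/s and 0.15 rad/s; both boards seated in their slots (8 mm across, 6 mm in height, 14/26 mm along for long/short, 0.15 rad), not touched by the fingers (height (world z) of rack between 0.1 and 0.2 m and angle between rack's own z axis and vertical below 0.12 rad and linear speed of rack below 0.03 m/s and angular speed of rack below 0.15 rad/s and contact force between the fingers and rack above 2 N and distance between the grasp point and rack_handle below 0.07 m and contact force between the fingers and long_board below 0.1 N and contact force between the fingers and short_board below 0.1 N and x of long_board_mid in the frame of rack between -0.063 and -0.047 m and y of long_board_mid in the frame of rack between -0.014 and 0.014 m and z of long_board_mid in the frame of rack between 0.038 and 0.05 m and angle between the y axis of each of long_board, short_board and the y axis of rack, either way round below 0.15 rad and x of short_board_mid in the frame of rack between 0.047 and 0.063 m and y of short_board_mid in the frame of rack between -0.026 and 0.026 m and z of short_board_mid in the frame of rack between 0.038 and 0.05 m); the arm keeps its last pose, push and grip.
It fails at once if a bystander is moved more than 30 mm (distance of any of tape_measure, pliers, sanding_block, battery, wood_block from where it was at the start of the episode above 0.03 m).
It also fails if it takes over 51 s, if anything falls off the work surface, if the arm or the gripper's body presses on something with over 40 N, if the wrist force passes 120 N, or if a joint passes its speed limit or range.

## Working session

There is one attempt and no reset: what is moved stays moved. The work goes in short steps, Python scripts to look and compute and a shell command to move; the robot and the scene stay as the last step left them, time stands still between calls to the robot, and variables do not carry over. Pictures are saved under pics/ and viewed, at most 10 in all, crops included, and the job is handed in when it is done.

```bash
mkdir -p pics; cat > h.py <<'E'
import numpy as np, cv2
from rig import manip, imaging, order
def cap(n):
    c=imaging.capture(n); np.savez('/tmp/%s.npz'%n,**c); return c
def load(n): return dict(np.load('/tmp/%s.npz'%n))
def cloud(c):
    v,u=np.mgrid[0:400,0:640]; z=c['range_z']
    P=np.stack([(u-c['cx'])/c['fx']*z,(v-c['cy'])/c['fy']*z,z],-1)
    W=P@c['T'][:3,:3].T+c['T'][:3,3]; W[z==0]=np.nan; return W
def save(name,im,s=1):
    cv2.imwrite('pics/'+name,cv2.resize(np.ascontiguousarray(im[...,::-1]),None,fx=s,fy=s,interpolation=cv2.INTER_CUBIC))
E
python3 - <<'E'
from h import *
c=cap('top');save('top.png',c['pixels'],1.25)
d=cap('side');save('side.png',d['pixels'],1.25)
print(c['T'],d['T']);print(manip.get_obs())
E
```

```text
[[-0.44649243 -0.71076738  0.54355704 -0.33117696]
 [-0.89462321  0.34296561 -0.28639814  0.4631655 ]
 [ 0.01714109 -0.61415334 -0.78900054  1.4026247 ]
 [ 0.          0.          0.          1.        ]] [[ 0.90853298 -0.1796473   0.37721967  0.02488667]
 [-0.41763926 -0.36443431  0.83232511 -1.23762249]
 [-0.01205317 -0.91373655 -0.40612836  0.68886994]
 [ 0.          0.          0.          1.        ]]
{'t': 0.1, 'qpos': array([-1.33261953e+00,  3.00421566e-01,  1.52151768e+00,  1.74562202e-05,
        1.32070181e+00, -6.66112404e-02]), 'joint_velocities': array([-1.37859739e-03, -2.20700703e-04, -3.08948258e-03, -2.17254975e-03,
       -6.38424573e-04, -2.61229082e-05]), 'joint_torque': array([ 4.36982969e-03, -5.32633102e+01, -3.53280187e+01,  7.10854121e-02,
        2.34783569e-02, -7.55443648e-05]), 'eef_pos': array([ 0.16499429, -0.52444167,  0.22374031]), 'eef_rot': array([ 9.8841068e-01,  1.5180268e-01, -3.6488055e-05, -5.2299920e-04]), 'wrist_force': array([ 0.06061209, -0.51958729, -0.52527668]), 'moment': array([ 0.00137241, -0.00139888,  0.03874551]), 'finger_force': 0.0, 'opening': 0.09422158843626104}
```

View pics/top.png

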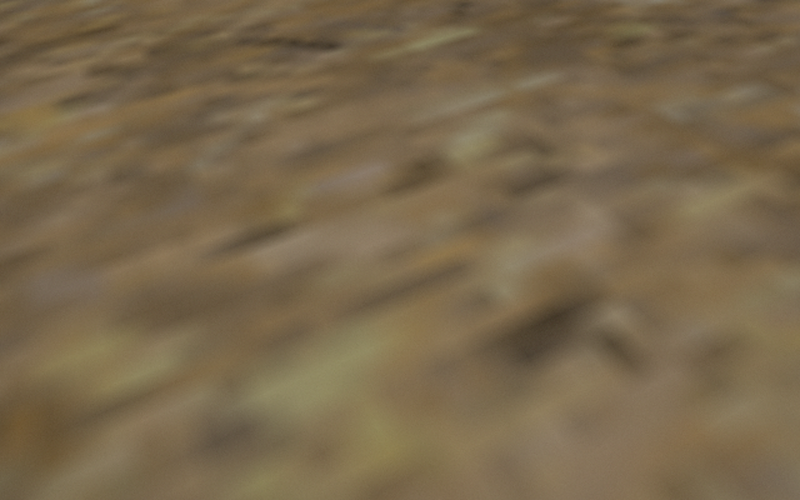

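View pics/side.png

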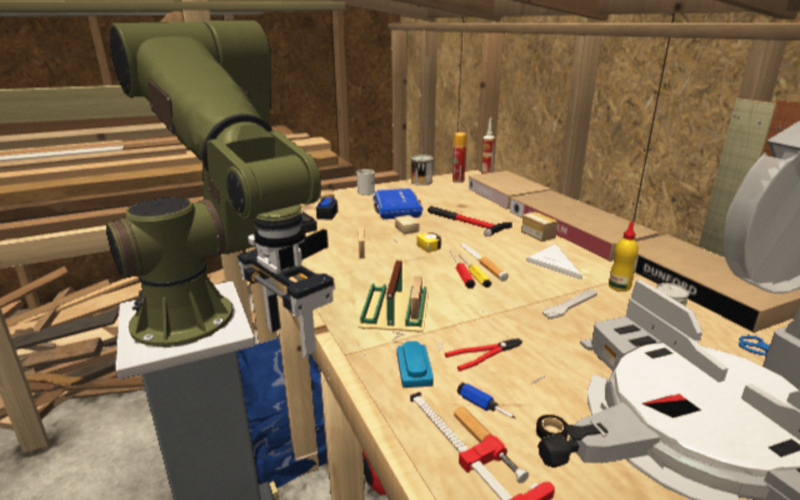

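The top camera shows only a close brown panel, so it is blocked. In the side view (800 px scale) the rack is at (395,300) and the sanding block at (414,363). The pliers are at (483,352), the tape measure at (429,241), the wood block at (407,224), the battery at (327,205), and a light-brown upright board at (361,241). I'll enlarge that area to confirm.

```bash
python3 - <<'E'
from h import *
c=load('side');W=cloud(c)
save('crop.png',c['pixels'][150:280,240:400],5*0.99)
np.set_printoptions(precision=3,suppress=True)
t=load('top')['range_z'];print('top range',np.percentile(t[t>0],[1,50,99]))
for n,(u,v) in dict(board=(361,241),rackbar=(395,270),block=(407,224),tape=(429,241),bench=(330,250)).items(): print(n,W[int(v/1.25),int(u/1.25)])
E
```

```text
top range [0.177 0.255 0.457]
board [0.545 0.14  0.058]
rackbar [ 0.515 -0.182  0.105]
block [0.761 0.251 0.037]
tape [0.765 0.094 0.034]
bench [ 0.476  0.24  -0.003]
```

View pics/crop.png

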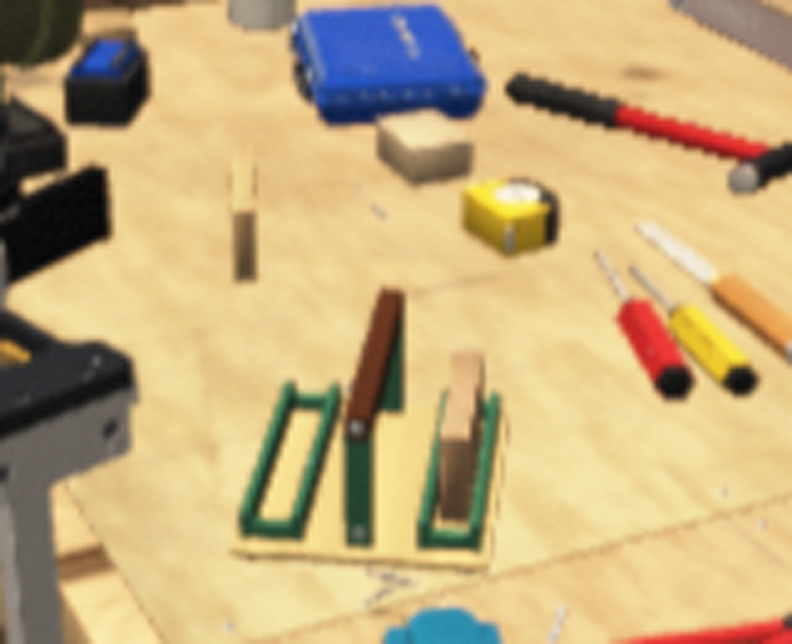

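The crop shows three possible boards. The light-brown one stands free on the bench at crop (245,215) and is the long board. The redder one at (462,430) is in the rack's right slot, and the black shape at (50,225) near the gripper isn't meant. The rack's empty slot is on the left at (290,460), and the bar runs from (357,425) to (392,295). Next I'll measure poses.

```bash
python3 - <<'E'
from h import *
np.set_printoptions(precision=4,suppress=True)
c=load('side');W=cloud(c).reshape(-1,3);C=c['pixels'].reshape(-1,3).astype(int)
def sel(lo,hi): return np.all((W>lo)&(W<hi),1)
def line(n,m):
    P=W[m]; r=cv2.minAreaRect(P[:,:2].astype(np.float32)); 
    b=cv2.boxPoints(r)
    print(n,m.sum(),'mean',P.mean(0),'min',P.min(0),'max',P.max(0),'\n rect',r[0],r[1]);print(b)
m=sel([.45,.05,.012],[.62,.32,.08]);line('board all',m);line('board top',m&(W[:,2]>.055))
near=sel([.38,-.42,.02],[.70,-.02,.13])
g=near&(C[:,1]>C[:,0]+15)&(C[:,1]>C[:,2]+5); line('green',g); line('green low',g&(W[:,2]<.045))
bar=near&(W[:,2]>.088);line('bar',bar)
n2=near&(W[:,2]>.062)&(W[:,2]<.085)&~g;line('shortboard top',n2)
base=sel([.35,-.45,.006],[.70,0,.02]);line('base',base)
E
```

```text
board all 180 mean [0.5224 0.1936 0.0466] min [0.4501 0.1197 0.0128] max [0.5935 0.2719 0.0658] 
 rect (0.508482038974762, 0.2104782611131668) (0.14530664682388306, 0.1402888149023056)
[[0.418  0.1656]
 [0.5501 0.1185]
 [0.599  0.2553]
 [0.4668 0.3025]]
board top 83 mean [0.5444 0.1979 0.0611] min [0.4504 0.1234 0.0552] max [0.5935 0.2719 0.0658] 
 rect (0.5091352462768555, 0.21230901777744293) (0.14141912758350372, 0.1402888149023056)
[[0.4193 0.1693]
 [0.5514 0.1221]
 [0.599  0.2553]
 [0.4668 0.3025]]
green 382 mean [ 0.4816 -0.2273  0.0358] min [ 0.3968 -0.3158  0.02  ] max [ 0.6058 -0.0958  0.0845] 
 rect (0.5000178813934326, -0.2076573669910431) (0.17928864061832428, 0.14842145144939423)
[[ 0.3894 -0.2439]
 [ 0.515  -0.3231]
 [ 0.6106 -0.1714]
 [ 0.485  -0.0923]]
green low 319 mean [ 0.4847 -0.2198  0.0301] min [ 0.3968 -0.3158  0.02  ] max [ 0.6058 -0.0958  0.0445] 
 rect (0.5000178813934326, -0.2076573669910431) (0.17928864061832428, 0.14842145144939423)
[[ 0.3894 -0.2439]
 [ 0.515  -0.3231]
 [ 0.6106 -0.1714]
 [ 0.485  -0.0923]]
bar 197 mean [ 0.4944 -0.2209  0.1014] min [ 0.4474 -0.2873  0.088 ] max [ 0.5555 -0.1345  0.1073] 
 rect (0.5013425946235657, -0.20763012766838074) (0.180120050907135, 0.018567822873592377)
[[ 0.4451 -0.2786]
 [ 0.4608 -0.2886]
 [ 0.5576 -0.1367]
 [ 0.5419 -0.1267]]
shortboard top 154 mean [ 0.5371 -0.2408  0.0726] min [ 0.4456 -0.2853  0.0621] max [ 0.5849 -0.1386  0.0843] 
 rect (0.5256574153900146, -0.22947987914085388) (0.17883756756782532, 0.06973139941692352)
[[ 0.4439 -0.2798]
 [ 0.4995 -0.3218]
 [ 0.6074 -0.1792]
 [ 0.5518 -0.1371]]
base 1165 mean [ 0.4886 -0.2662  0.0116] min [ 0.3847 -0.4497  0.006 ] max [ 0.6812 -0.0997  0.02  ] 
 rect (0.5278106927871704, -0.27896741032600403) (0.27978527545928955, 0.3629046380519867)
[[ 0.3743 -0.1089]
 [ 0.4024 -0.4707]
 [ 0.6813 -0.4491]
 [ 0.6533 -0.0872]]
```

Rack centre is (0.501,-0.208) with its y axis at 57.5° from world x. The bar is at z≈0.106 and 180 mm over the posts, which matches the given sizes. The board is near (0.565,0.195), running at about 72°. I'm moving over it now and will refine with the wrist camera.

```bash
python3 -m crank '{"hand":[94,94,94,94,94],"dp":[[19,36,6],[19,36,6],[19,36,6],[19,36,6],[19,36,6]],"roll":[2.7,2.7,2.7,2.7,2.7]}'
python3 -m crank '{"hand":[94,94,94,94,94],"dp":[[19,36,0],[19,36,0],[19,36,0],[19,36,0],[19,36,0]],"roll":[2.7,2.7,2.7,2.7,2.7]}'
python3 -m crank '{"hand":[94,94,94,94,94],"dp":[[19,36,0],[19,36,0],[19,36,0],[19,36,0],[19,36,0]],"roll":[2.7,2.7,2.7,2.7,2.7]}'
python3 -m crank '{"hand":[94,94,94,94,94],"dp":[[19,36,0],[19,36,0],[19,36,0],[0,0,0],[0,0,0]],"roll":[2.7,2.7,2.7,2.7,2.7]}'
python3 - <<'E'
from h import *
np.set_printoptions(precision=4,suppress=True)
c=cap('wrist');save('w1.png',c['pixels']);W=cloud(c)
d=cap('side');s=cloud(d).reshape(-1,3)
for n,V in(('wrist',W.reshape(-1,3)),('side',s)):
    m=np.all((V>[.50,.08,.055])&(V<[.65,.32,.075]),1)
    if m.sum()>20: P=V[m];r=cv2.minAreaRect(P[:,:2].astype(np.float32));print(n,m.sum(),P.mean(0),r[0],r[1]);print(cv2.boxPoints(r))
E
```

```text
t: 0.52
eef_pos: [0.2603, -0.3428, 0.2542]
eef_rot: [0.963, 0.268, -0.0, -0.0]
wrist_force: [1.0, -0.2, -1.2]
opening: 0.0939
finger_force: 0.0
t: 0.93
eef_pos: [0.3553, -0.1627, 0.2543]
eef_rot: [0.925, 0.379, 0.0, 0.0]
wrist_force: [0.6, -0.7, -0.3]
opening: 0.0941
finger_force: 0.0
t: 1.35
eef_pos: [0.4504, 0.0176, 0.2542]
eef_rot: [0.874, 0.486, 0.0, 0.0]
wrist_force: [-0.1, -0.8, -0.2]
opening: 0.0939
finger_force: 0.0
t: 1.77
eef_pos: [0.5072, 0.1252, 0.2532]
eef_rot: [0.81, 0.586, -0.001, -0.0]
wrist_force: [-0.0, -0.5, -1.2]
opening: 0.0938
finger_force: 0.0
wrist 2151 [0.5678 0.1995 0.0645] (0.5668132305145264, 0.19562074542045593) (0.13966649770736694, 0.019202327355742455)
[[0.5333 0.1336]
 [0.5512 0.1269]
 [0.6004 0.2576]
 [0.5824 0.2644]]
side 66 [0.5648 0.185  0.0611] (0.5670940279960632, 0.19166021049022675) (0.14444535970687866, 0.017580430954694748)
[[0.5344 0.1267]
 [0.551  0.1207]
 [0.5998 0.2567]
 [0.5832 0.2626]]
```

View pics/w1.png

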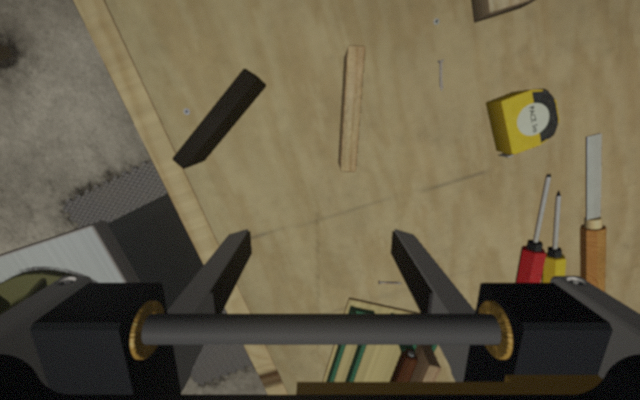

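The wrist view shows the light-brown board at (352,108) and the black look-alike at (220,118), with the tape measure at (520,120). The measured board is 139.7 x 19.2 mm with its top at 0.0645, as specified. Its centre is (0.5668,0.1956) and it runs at 69.4°, so I'll approach with the fingers partly open.

```bash
python3 -m crank '{"hand":[60,60,60,60,60],"dp":[[20,23.5,0],[20,23.5,0],[19.6,23.4,0],[0,0,0],[0,0,-20]],"roll":[-2.4,0,0,0,0]}'
python3 -m crank '{"hand":[56,56,56,56,56],"dp":[[0,0,-30],[0,0,-30],[0,0,-30],[0,0,0],[0,0,0]],"roll":[0,0,0,0,0]}'
python3 - <<'E'
from h import *
np.set_printoptions(precision=4,suppress=True)
print(manip.get_obs()['eef_pos'],manip.get_obs()['eef_rot'])
c=cap('wrist');V=cloud(c).reshape(-1,3)
m=np.all((V>[.50,.08,.055])&(V<[.65,.32,.075]),1)
P=V[m];r=cv2.minAreaRect(P[:,:2].astype(np.float32));print(m.sum(),P.mean(0),r[0],r[1]);print(cv2.boxPoints(r))
E
```

```text
t: 2.28
eef_pos: [0.568, 0.1945, 0.2365]
eef_rot: [0.824, 0.566, 0.002, 0.001]
wrist_force: [0.6, -0.7, -0.3]
opening: 0.0639
finger_force: 0.0
t: 2.7
eef_pos: [0.5662, 0.1932, 0.1441]
eef_rot: [0.824, 0.566, -0.001, -0.0]
wrist_force: [0.4, 0.3, 0.8]
opening: 0.056
finger_force: 0.0
[0.5662 0.1932 0.1441] [ 0.8243  0.5662 -0.001  -0.0003]
3339 [0.569  0.201  0.0646] (0.566874086856842, 0.19570042192935944) (0.13949085772037506, 0.01888771541416645)
[[0.5337 0.1336]
 [0.5514 0.127 ]
 [0.6001 0.2578]
 [0.5824 0.2644]]
```

```bash
python3 -m crank '{"hand":[56,56,56,56,56],"dp":[[0.6,2.5,-30],[0,0,-30],[0,0,-20],[0,0,-12],[0,0,0]],"roll":[0.4,0,0,0,0]}'
python3 -m crank '{"hand":[14,14,14,14,14],"dp":[[0,0,0],[0,0,0],[0,0,0],[0,0,0],[0,0,0]],"roll":[0,0,0,0,0]}' 25
```

```text
t: 3.17
eef_pos: [0.5671, 0.1961, 0.0518]
eef_rot: [0.822, 0.57, -0.001, -0.0]
wrist_force: [0.4, -0.1, 0.3]
opening: 0.0561
finger_force: 0.0
t: 3.58
eef_pos: [0.5676, 0.1963, 0.0531]
eef_rot: [0.822, 0.57, 0.001, 0.0]
wrist_force: [0.8, 0.4, 0.6]
opening: 0.0259
finger_force: 0.0
```

```bash
python3 -m crank '{"hand":[14,14,14,14,14],"dp":[[0,0,0],[0,0,0],[0,0,0],[0,0,0],[0,0,0]],"roll":[0,0,0,0,0]}' 25
python3 -m crank '{"hand":[14,14,14,14,14],"dp":[[0,0,0],[0,0,20],[0,0,30],[0,0,30],[0,0,30]],"roll":[0,0,0,0,0]}'
```

```text
t: 4.0
eef_pos: [0.5674, 0.1963, 0.0526]
eef_rot: [0.822, 0.57, 0.0, 0.0]
wrist_force: [-0.8, -0.6, 5.8]
opening: 0.0189
finger_force: 25.0
t: 4.42
eef_pos: [0.5668, 0.1962, 0.163]
eef_rot: [0.822, 0.57, -0.001, -0.0]
wrist_force: [-0.7, 0.1, -1.6]
opening: 0.0187
finger_force: 25.0
```

```bash
python3 -m crank '{"hand":[14,14,14,14,14],"dp":[[-13,-36,15],[-13,-36,15],[-13,-36,15],[-13,-36,15],[-13,-36,15]],"roll":[-1,-1,-1,-1,-1]}'
python3 -m crank '{"hand":[14,14,14,14,14],"dp":[[-14,-37,5],[-14,-37,5],[-14,-37,5],[-14,-37,0],[-14,-37,0]],"roll":[-1,-1,-1,-1,-1]}'
python3 -m crank '{"hand":[14,14,14,14,14],"dp":[[-14,-37,0],[-14,-37,0],[-14,-37,0],[0,0,0],[0,0,0]],"roll":[-1,-1,0,0,0]}'
python3 - <<'E'
from h import *
c=cap('wrist');save('w2.png',c['pixels']);W=cloud(c)
E
```

```text
t: 4.83
eef_pos: [0.5011, 0.0149, 0.2375]
eef_rot: [0.846, 0.533, -0.0, -0.0]
wrist_force: [1.8, -0.2, -0.5]
opening: 0.0189
finger_force: 25.0
t: 5.25
eef_pos: [0.4311, -0.1702, 0.2524]
eef_rot: [0.869, 0.496, 0.0, 0.0]
wrist_force: [0.9, -0.2, -1.5]
opening: 0.0182
finger_force: 25.0
t: 5.67
eef_pos: [0.3893, -0.281, 0.2517]
eef_rot: [0.878, 0.479, -0.0, -0.0]
wrist_force: [-0.5, 0.5, -2.0]
opening: 0.019
finger_force: 25.0
```

View pics/w2.png

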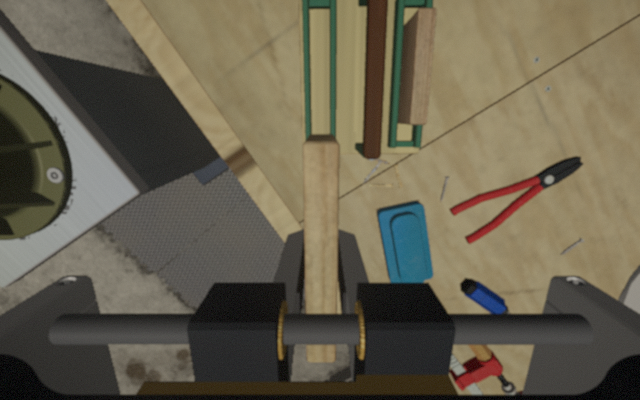

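The wrist view shows the empty slot with its far end stop at (320,3) and near end at about (320,140), partly hidden by the held board. The bar runs to (369,150) and the red board is at (418,70). I'll fit the rack from this depth image.

```bash
cat > fit.py <<'E'
from h import *
from scipy.optimize import least_squares
np.set_printoptions(precision=4,suppress=True)
def pose(): 
    o=manip.get_obs();q=o['eef_rot'];return o['eef_pos'],np.degrees(2*np.arctan2(q[1],q[0]))
def rack(c):
    W=cloud(c).reshape(-1,3);C=c['pixels'].reshape(-1,3).astype(int)
    near=np.all((W>[.36,-.36,.022])&(W<[.65,-.05,.12]),1)
    bar=W[near&(W[:,2]>.1)&(W[:,2]<.112)]
    g=W[near&(C[:,1]>C[:,0]+15)&(C[:,1]>C[:,2]+5)&(W[:,2]>.030)&(W[:,2]<.038)]
    return bar,g
E
python3 - <<'E'
from fit import *
p,yaw=pose();print('tcp',p,'board yaw',yaw)
bar,g=rack(load('wrist'))
r=cv2.minAreaRect(bar[:,:2].astype(np.float32));b=cv2.boxPoints(r);print('bar',len(bar),bar[:,2].mean(),r[0],r[1]);print(b)
best=None
cands=[]
a0=np.radians(57.5)
for da in np.radians(np.arange(-4,4.01,.1)):
    a=a0+da; ex=np.array([np.sin(a),-np.cos(a)]); x=(g[:,:2])@ex
    h,e=np.histogram(x,bins=np.arange(x.min(),x.max()+.001,.001)); cands.append(((h**2).sum(),np.degrees(a)))
print('rail dir',max(cands)); a=np.radians(max(cands)[1])
ex=np.array([np.sin(a),-np.cos(a)]);ey=np.array([np.cos(a),np.sin(a)])
c0=np.array([.501,-.2076])
x=(g[:,:2]-c0)@ex;y=(g[:,:2]-c0)@ey
h,e=np.histogram(x,bins=np.arange(-.085,.086,.002))
for hh,ee in zip(h,e): 
    if hh>5: print('%.3f:%d'%(ee,hh),end=' ')
print('\ny',np.percentile(y,[0.5,50,99.5]))
print('bar x',np.percentile((bar[:,:2]-c0)@ex,[1,50,99]))
print('bar y',np.percentile((bar[:,:2]-c0)@ey,[.5,50,99.5]))
E
```

```text
tcp [ 0.3899 -0.2798  0.2518] board yaw 57.377865066953916
bar 2924 0.10608795255905087 (0.4932837188243866, -0.216683030128479) (0.148175448179245, 0.01838362030684948)
[[ 0.446  -0.2745]
 [ 0.4616 -0.2843]
 [ 0.5405 -0.1589]
 [ 0.525  -0.1491]]
rail dir (np.int64(260906), np.float64(58.00000000000001))
-0.075:219 -0.073:222 -0.071:187 -0.069:8 -0.045:10 -0.043:266 -0.041:214 -0.039:111 0.033:291 0.035:268 0.037:230 0.039:152 0.065:57 0.067:54 0.069:39 0.071:11 
y [-0.0782  0.0148  0.085 ]
bar x [-0.0107 -0.0025  0.007 ]
bar y [-0.0841 -0.0036  0.0606]
```

```bash
python3 -m crank '{"hand":[14,14,14,14],"dp":[[-16,-26,10],[-16,-26,10],[0,0,0],[0,0,0]],"roll":[0.4,0,0,0]}'
python3 - <<'E'
from fit import *
c=cap('wrist');save('w3.png',c['pixels'])
p,yaw=pose();print('tcp',p,'board yaw',yaw)
bar,g=rack(c)
r=cv2.minAreaRect(bar[:,:2].astype(np.float32));print('bar',len(bar),bar[:,2].mean(),r[0],r[1]);print(cv2.boxPoints(r))
a=np.radians(57.8);ex=np.array([np.sin(a),-np.cos(a)]);ey=np.array([np.cos(a),np.sin(a)])
c0=np.array([.4994,-.2066])
x=(g[:,:2]-c0)@ex;y=(g[:,:2]-c0)@ey
for lo,hi in((-.08,-.066),(-.046,-.034),(.03,.046),(.062,.08)):
    m=(x>lo)&(x<hi);print(m.sum(),np.percentile(x[m],[2,50,98]),np.percentile(y[m],[.5,99.5]))
print('bar x',np.percentile((bar[:,:2]-c0)@ex,[1,50,99]),'y',np.percentile((bar[:,:2]-c0)@ey,[.5,99.5]))
E
```

```text
t: 6.05
eef_pos: [0.3585, -0.3314, 0.2724]
eef_rot: [0.875, 0.484, 0.0, 0.0]
wrist_force: [0.4, 0.2, -1.1]
opening: 0.0187
finger_force: 25.0
tcp [ 0.3588 -0.3307  0.272 ] board yaw 57.902179333409265
bar 1805 0.10602828006445972 (0.4794095456600189, -0.23867349326610565) (0.09721462428569794, 0.01837187074124813)
[[ 0.4457 -0.2748]
 [ 0.4612 -0.2847]
 [ 0.5132 -0.2025]
 [ 0.4976 -0.1927]]
448 [-0.0728 -0.0701 -0.0676] [-0.08    0.0328]
440 [-0.0413 -0.0387 -0.0361] [-0.0799  0.0328]
625 [0.0352 0.0383 0.0425] [-0.0798  0.0333]
147 [0.0672 0.0699 0.0732] [-0.0799 -0.0485]
bar x [-0.0088 -0.0006  0.009 ] y [-0.0853  0.0091]
```

View pics/w3.png

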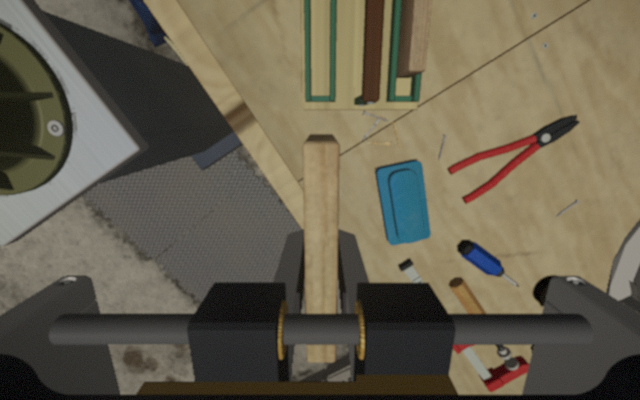

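This view shows the near end: the slot's end stop at row ~99 and the base edge at row ~108. I'll use the base edge (half length 96 mm) to fix the centre along y.

```bash
python3 - <<'E'
from fit import *
c=load('wrist');W=cloud(c)
a=np.radians(57.8);ex=np.array([np.sin(a),-np.cos(a)]);ey=np.array([np.cos(a),np.sin(a)]);c0=np.array([.4994,-.2066])
for u in (318,345,405):
    print(u)
    for v in range(92,116,1):
        q=W[v,u];d=q[:2]-c0;print('  %d x%.4f y%.4f z%.4f'%(v,d@ex,d@ey,q[2]),c['pixels'][v,u])
E
```

```text
318
  92 x-0.0571 y-0.0687 z0.0131 [157 146 106]
  93 x-0.0571 y-0.0700 z0.0124 [160 147 109]
  94 x-0.0571 y-0.0713 z0.0128 [151 140 100]
  95 x-0.0570 y-0.0734 z0.0252 [130 128  96]
  96 x-0.0570 y-0.0745 z0.0241 [ 88 104  79]
  97 x-0.0570 y-0.0758 z0.0251 [63 98 77]
  98 x-0.0570 y-0.0770 z0.0237 [60 99 81]
  99 x-0.0570 y-0.0784 z0.0257 [61 99 80]
  100 x-0.0570 y-0.0796 z0.0254 [67 97 78]
  101 x-0.0570 y-0.0808 z0.0234 [ 97 105  80]
  102 x-0.0571 y-0.0816 z0.0131 [137 127  93]
  103 x-0.0571 y-0.0829 z0.0124 [155 143 104]
  104 x-0.0571 y-0.0842 z0.0122 [159 148 108]
  105 x-0.0571 y-0.0855 z0.0129 [156 143 105]
  106 x-0.0571 y-0.0869 z0.0134 [158 146 108]
  107 x-0.0571 y-0.0882 z0.0129 [156 144 105]
  108 x-0.0571 y-0.0895 z0.0130 [152 138 100]
  109 x-0.0571 y-0.0908 z0.0103 [143 129  93]
  110 x-0.0572 y-0.0919 z0.0016 [144 133  99]
  111 x-0.0572 y-0.0933 z0.0005 [147 137 103]
  112 x-0.0572 y-0.0946 z0.0007 [154 142 109]
  113 x-0.0572 y-0.0960 z-0.0002 [152 138 107]
  114 x-0.0572 y-0.0974 z0.0008 [153 141 110]
  115 x-0.0572 y-0.0988 z0.0008 [151 140 108]
345
  92 x-
[... 1447 characters left out ...]
0593 y-0.0794 z0.0237 [63 98 74]
  101 x0.0596 y-0.0807 z0.0231 [101 109  80]
  102 x0.0627 y-0.0815 z0.0122 [145 136  96]
  103 x0.0626 y-0.0828 z0.0130 [166 153 111]
  104 x0.0628 y-0.0841 z0.0127 [167 155 111]
  105 x0.0629 y-0.0854 z0.0127 [166 155 112]
  106 xnan ynan znan [168 155 112]
  107 x0.0632 y-0.0881 z0.0123 [169 156 113]
  108 x0.0634 y-0.0894 z0.0121 [159 146 104]
  109 x0.0639 y-0.0907 z0.0104 [148 133  96]
  110 x0.0672 y-0.0918 z-0.0008 [149 136 103]
  111 x0.0667 y-0.0932 z0.0012 [154 141 109]
  112 x0.0670 y-0.0945 z0.0006 [151 139 106]
  113 x0.0700 y-0.0958 z-0.0097 [131 119  89]
  114 x0.0682 y-0.0973 z-0.0030 [112  99  73]
  115 x0.0673 y-0.0987 z0.0008 [122 108  80]
```

The wrist data give the rack centre as (0.502,-0.2025) with y axis at 57.8°. The side camera smears near edges, so I trust the wrist. The slot centre is (0.4557,-0.1733), and I'm moving above it.

```bash
python3 -m crank '{"hand":[14,14,14,14,14],"dp":[[19.4,31.5,0],[19.4,31.5,0],[19.4,31.5,0],[19.4,31.5,0],[19.3,31.4,0]],"roll":[0,0,0,0,0]}'
python3 -m crank '{"hand":[14,14,14,14,14],"dp":[[0,0,-40],[0,0,-40],[0,0,-40],[0,0,-30],[0,0,0]],"roll":[0,0,0,0,0]}'
python3 -m crank '{"hand":[14,14],"dp":[[0,0,0],[0,0,0]],"roll":[0,0]}'
python3 - <<'E'
from fit import *
c=cap('wrist');save('w4.png',c['pixels'])
p,yaw=pose();print('tcp',p,'board yaw',yaw)
bar,g=rack(c)
a=np.radians(57.8);ex=np.array([np.sin(a),-np.cos(a)]);ey=np.array([np.cos(a),np.sin(a)])
c0=np.array([.5020,-.2025])
x=(g[:,:2]-c0)@ex;y=(g[:,:2]-c0)@ey
for lo,hi in((-.08,-.064),(-.048,-.034),(.03,.046),(.062,.08)):
    m=(x>lo)&(x<hi)
    if m.sum()>5: print(m.sum(),np.percentile(x[m],[2,50,98]),np.percentile(y[m],[.5,99.5]),np.polyfit(y[m],x[m],1))
print('bar x',np.percentile((bar[:,:2]-c0)@ex,[1,50,99]),'y',np.percentile((bar[:,:2]-c0)@ey,[.5,99.5]))
W=cloud(c).reshape(-1,3);d=W[:,:2]-c0
top=p[2]+.0114; m=(abs(W[:,2]-top)<.006)&(abs(d@ex+.055)<.02)&(abs(d@ey)<.09)
X=(d@ex)[m];Y=(d@ey)[m];print('held',m.sum(),np.percentile(X,[2,50,98]),np.percentile(Y,[.5,99.5]));print('tcp in rack',(p[:2]-c0)@ex,(p[:2]-c0)@ey)
E
```

```text
t: 6.52
eef_pos: [0.456, -0.1709, 0.2719]
eef_rot: [0.875, 0.485, -0.0, -0.0]
wrist_force: [1.4, -1.1, -1.3]
opening: 0.019
finger_force: 25.0
t: 6.93
eef_pos: [0.4528, -0.1714, 0.1167]
eef_rot: [0.875, 0.485, -0.003, -0.004]
wrist_force: [-0.6, 0.3, -3.3]
opening: 0.0189
finger_force: 25.0
t: 7.1
eef_pos: [0.4561, -0.1739, 0.1241]
eef_rot: [0.875, 0.484, 0.001, 0.001]
wrist_force: [0.9, 0.5, -1.3]
opening: 0.0187
finger_force: 25.0
tcp [ 0.4563 -0.1743  0.1245] board yaw 57.904575516025616
426 [-0.0732 -0.0715 -0.0677] [-0.0183  0.0845] [ 0.0264 -0.0724]
450 [-0.0419 -0.0376 -0.0359] [-0.018   0.0846] [-0.0301 -0.0366]
1400 [0.0354 0.0382 0.0424] [-0.0746  0.084 ] [-0.      0.0384]
290 [0.067  0.0695 0.0734] [0.0586 0.0848] [-0.0045  0.0701]
bar x [-0.0516 -0.0014  0.0083] y [-0.0299  0.0899]
held 6797 [-0.0667 -0.0549 -0.0433] [-0.0688  0.0685]
tcp in rack -0.05375848988052952 -0.0004692185359767599
```

View pics/w4.png

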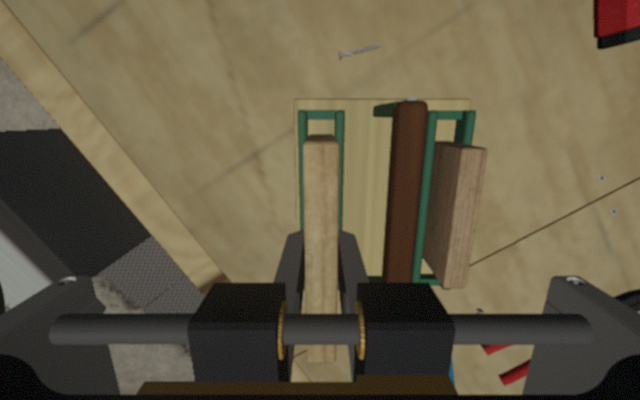

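The held board's far end at (320,140) lies between the slot's rails at columns 302 and 340, and the far stop is at (322,114). The rack's y centre fits at both ends. I'll compare board and slot centres beyond the board's end.

```bash
python3 - <<'E'
from fit import *
c=load('wrist');bar,g=rack(c)
a=np.radians(57.8);ex=np.array([np.sin(a),-np.cos(a)]);ey=np.array([np.cos(a),np.sin(a)]);c0=np.array([.5020,-.2025])
x=(g[:,:2]-c0)@ex;y=(g[:,:2]-c0)@ey
for y0,y1 in((.03,.05),(.05,.065),(.065,.074)):
  for lo,hi in((-.08,-.060),(-.05,-.03)):
    m=(x>lo)&(x<hi)&(y>y0)&(y<y1);print(y0,m.sum(),np.percentile(x[m],[2,50,98]))
W=cloud(c).reshape(-1,3);d=W[:,:2]-c0;X=d@ex;Y=d@ey
m=(abs(W[:,2]-.136)<.006)&(abs(X+.055)<.02)
print('top z',np.median(W[m,2]))
for y0 in(.0,.02,.04,.055):
    k=m&(Y>y0)&(Y<y0+.012);print('held',y0,k.sum(),np.percentile(X[k],[1,50,99]))
b=(bar[:,:2]-c0);bx=b@ex;by=b@ey
for y0 in(0,.03,.06): k=(by>y0)&(by<y0+.02)&(bx>-.02);print('bar',y0,np.percentile(bx[k],[1,50,99]))
E
```

```text
0.03 50 [-0.0733 -0.0724 -0.0715]
0.03 60 [-0.0379 -0.0369 -0.0358]
0.05 71 [-0.0731 -0.0714 -0.0679]
0.05 74 [-0.0412 -0.038  -0.0363]
0.065 77 [-0.0729 -0.0703 -0.0678]
0.065 76 [-0.0417 -0.0392 -0.0366]
top z 0.13622819728548263
held 0.0 1009 [-0.0744 -0.055  -0.0356]
held 0.02 708 [-0.0638 -0.055  -0.0457]
held 0.04 794 [-0.0641 -0.0548 -0.0455]
held 0.055 845 [-0.0639 -0.0551 -0.0458]
bar 0 [-0.0087 -0.0011  0.0082]
bar 0.03 [-0.0089 -0.0012  0.0083]
bar 0.06 [-0.0088 -0.0012  0.0085]
```

Board centre is -0.0550 and slot centre -0.0547, parallel within 0.1°, so I'm lowering it.

```bash
python3 -m crank '{"hand":[14,14,14,14,14],"dp":[[0,0,-12],[0,0,-12],[0,0,-10],[0,0,-8],[0,0,-6]],"roll":[0,0,0,0,0]}'
python3 -m crank '{"hand":[14,14,14,14,14],"dp":[[0,0,-5],[0,0,-4],[0,0,-2],[0,0,0],[0,0,0]],"roll":[0,0,0,0,0]}'
```

```text
t: 7.57
eef_pos: [0.4555, -0.1744, 0.0743]
eef_rot: [0.875, 0.484, 0.0, 0.0]
wrist_force: [0.7, 1.1, -1.4]
opening: 0.0191
finger_force: 25.0
t: 7.98
eef_pos: [0.4554, -0.1745, 0.0643]
eef_rot: [0.875, 0.484, 0.0, 0.0]
wrist_force: [-5.4, 2.8, 10.5]
opening: 0.0187
finger_force: 25.0
```

Contact at TCP z 0.0643 matches the expected 0.0646, so the board is seated. Releasing with a limited opening, since the bar is close by.

```bash
python3 -m crank '{"hand":[24,30,36,40,40],"dp":[[0,0,0],[0,0,0],[0,0,0],[0,0,0],[0,0,0]],"roll":[0,0,0,0,0]}'
python3 -m crank '{"hand":[40,40,40,40,40],"dp":[[0,0,0],[0,0,0],[0,0,20],[0,0,30],[0,0,40]],"roll":[0,0,0,0,0]}'
python3 -m crank '{"hand":[40,40,40,40,40],"dp":[[-11,-17,20],[-11,-17,0],[-11,-17,0],[0,0,0],[0,0,0]],"roll":[0,0,0,0,0]}'
python3 - <<'E'
from fit import *
c=cap('wrist');save('w5.png',c['pixels']);p,yaw=pose();print(p,yaw)
a=np.radians(57.8);ex=np.array([np.sin(a),-np.cos(a)]);ey=np.array([np.cos(a),np.sin(a)]);c0=np.array([.5020,-.2025])
W=cloud(c).reshape(-1,3);d=W[:,:2]-c0;X=d@ex;Y=d@ey
for n,s in(('long',-.055),('short',.055)):
    m=(abs(W[:,2]-.076)<.006)&(abs(X-s)<.02);print(n,m.sum(),W[m,2].mean(),np.percentile(X[m],[2,50,98]),np.percentile(Y[m],[1,99]))
bar,g=rack(c);b=bar[:,:2]-c0;k=(abs(b@ex)<.02);print('bar',np.percentile((b@ex)[k],[1,50,99]),np.percentile((b@ey)[k],[.5,99.5]),np.polyfit((b@ey)[k],(b@ex)[k],1))
E
```

```text
t: 8.4
eef_pos: [0.4552, -0.1744, 0.0632]
eef_rot: [0.875, 0.484, 0.0, 0.0]
wrist_force: [0.0, -0.5, 0.5]
opening: 0.0399
finger_force: 0.0
t: 8.82
eef_pos: [0.454, -0.1738, 0.1525]
eef_rot: [0.875, 0.484, -0.001, -0.002]
wrist_force: [0.2, -0.5, 0.1]
opening: 0.04
finger_force: 0.0
t: 9.23
eef_pos: [0.4219, -0.2257, 0.1732]
eef_rot: [0.876, 0.483, 0.0, -0.0]
wrist_force: [-0.1, -0.2, -0.1]
opening: 0.0402
finger_force: 0.0
[ 0.4222 -0.2252  0.1731] 57.819903466275626
long 3522 0.07665163029323718 [-0.0642 -0.0549 -0.0462] [-0.0696  0.0665]
short 3237 0.07627851922371516 [0.0455 0.0537 0.0638] [-0.0533  0.0584]
bar [-0.0088 -0.0009  0.0087] [-0.087   0.0887] [ 0.0001 -0.0008]
```

View pics/w5.png

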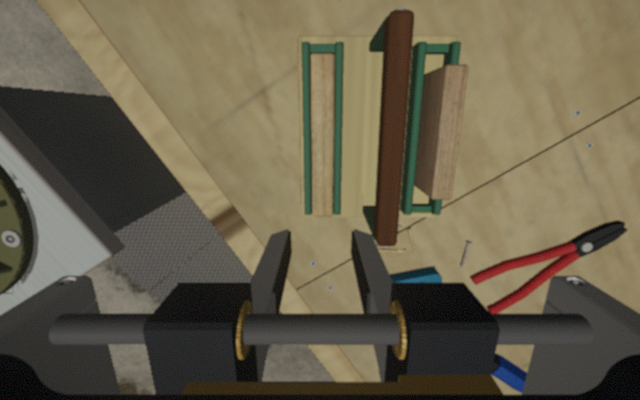

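The long board is seated and released: top at 0.0767, x -0.055, y centred, and the short board is fine. Now the handle.

```bash
python3 -m crank '{"hand":[40,40,40,40,40],"dp":[[27,8,0],[27,8,0],[25.5,7,0],[0,0,0],[0,0,0]],"roll":[0,0,0,0,0]}'
python3 -m crank '{"hand":[40,40,40,40,40],"dp":[[0,0,-20],[0,0,-20],[0,0,-20],[0,0,-16.5],[0,0,0]],"roll":[0,0,0,0,0]}'
python3 -m crank '{"hand":[40,40],"dp":[[0,0,0],[0,0,0]],"roll":[0,0]}'
```

```text
t: 9.7
eef_pos: [0.5024, -0.201, 0.1725]
eef_rot: [0.875, 0.485, -0.0, -0.001]
wrist_force: [-0.9, 0.3, 0.6]
opening: 0.04
finger_force: 0.0
t: 10.12
eef_pos: [0.4997, -0.2016, 0.0938]
eef_rot: [0.875, 0.484, -0.002, -0.002]
wrist_force: [-0.5, -0.6, -0.3]
opening: 0.04
finger_force: 0.0
t: 10.28
eef_pos: [0.5018, -0.2025, 0.0979]
eef_rot: [0.875, 0.484, 0.0, 0.001]
wrist_force: [0.2, -0.2, -0.1]
opening: 0.0403
finger_force: 0.0
```

```bash
python3 -m crank '{"hand":[36,32,28,25,22],"dp":[[0,0,-1.5],[0,0,0],[0,0,0],[0,0,0],[0,0,0]],"roll":[0,0,0,0,0]}' 20
python3 -m crank '{"hand":[20,18,16,14,12],"dp":[[0,0,0],[0,0,0],[0,0,0],[0,0,0],[0,0,0]],"roll":[0,0,0,0,0]}' 20
python3 -m crank '{"hand":[8,8,8,8,8],"dp":[[0,0,0],[0,0,0],[0,0,0],[0,0,0],[0,0,0]],"roll":[0,0,0,0,0]}' 50
```

```text
t: 10.7
eef_pos: [0.5017, -0.2024, 0.0955]
eef_rot: [0.875, 0.484, 0.0, 0.0]
wrist_force: [0.6, -0.3, -0.1]
opening: 0.0228
finger_force: 0.0
t: 11.12
eef_pos: [0.5019, -0.2025, 0.0954]
eef_rot: [0.875, 0.484, 0.0, 0.0]
wrist_force: [2.8, -2.6, 0.3]
opening: 0.0177
finger_force: 20.0
t: 11.53
eef_pos: [0.5018, -0.2024, 0.0954]
eef_rot: [0.875, 0.484, 0.0, 0.0]
wrist_force: [2.8, -1.3, 2.4]
opening: 0.0179
finger_force: 50.0
```

Gripped on the bar at 18 mm. Lifting smoothly by 150 mm.

```bash
for i in 1; do :; done
python3 -m crank '{"hand":[8,8,8,8,8],"dp":[[0,0,1],[0,0,2],[0,0,3],[0,0,4],[0,0,5]],"roll":[0,0,0,0,0]}'
python3 -m crank '{"hand":[8,8,8,8,8],"dp":[[0,0,6],[0,0,7],[0,0,7],[0,0,7],[0,0,8]],"roll":[0,0,0,0,0]}'
python3 -m crank '{"hand":[8,8,8,8,8],"dp":[[0,0,8],[0,0,8],[0,0,8],[0,0,8],[0,0,8]],"roll":[0,0,0,0,0]}'
python3 -m crank '{"hand":[8,8,8,8,8],"dp":[[0,0,8],[0,0,8],[0,0,8],[0,0,8],[0,0,7]],"roll":[0,0,0,0,0]}'
python3 -m crank '{"hand":[8,8,8,8,8],"dp":[[0,0,6],[0,0,4],[0,0,3],[0,0,2],[0,0,1]],"roll":[0,0,0,0,0]}'
python3 -m crank '{"hand":[8,8,8,8,8],"dp":[[0,0,0],[0,0,0],[0,0,0],[0,0,0],[0,0,0]],"roll":[0,0,0,0,0]}'
python3 - <<'E'
from fit import *
c=cap('side');save('end.png',c['pixels'][110:270,230:430],4);p,yaw=pose();print(p,yaw)
W=cloud(cap('wrist')).reshape(-1,3);a=np.radians(57.8);ex=np.array([np.sin(a),-np.cos(a)]);ey=np.array([np.cos(a),np.sin(a)]);c0=np.array([.5018,-.2024])
W2=cloud(c).reshape(-1,3)
for cn,w in(('wrist',W),('side',W2)):
  d=w[:,:2]-c0;X=d@ex;Y=d@ey
  for n,s in(('long',-.055),('short',.055)):
    m=(abs(w[:,2]-.076-(p[2]-.0954))<.008)&(abs(X-s)<.02)&(abs(Y)<.08)
    if m.sum()>10: print(cn,n,m.sum(),w[m,2].mean(),np.percentile(X[m],[2,50,98]),np.percentile(Y[m],[1,99]))
E
```

```text
t: 11.95
eef_pos: [0.5013, -0.2022, 0.1102]
eef_rot: [0.875, 0.484, -0.0, -0.001]
wrist_force: [0.4, -0.8, -7.3]
opening: 0.0176
finger_force: 50.0
t: 12.37
eef_pos: [0.5016, -0.2023, 0.146]
eef_rot: [0.875, 0.484, 0.0, 0.0]
wrist_force: [-0.0, -0.0, -6.9]
opening: 0.0174
finger_force: 50.0
t: 12.78
eef_pos: [0.5016, -0.2023, 0.1861]
eef_rot: [0.875, 0.484, 0.0, 0.0]
wrist_force: [0.1, -0.5, -7.2]
opening: 0.0176
finger_force: 50.0
t: 13.2
eef_pos: [0.5017, -0.2023, 0.2252]
eef_rot: [0.875, 0.484, 0.0, 0.0]
wrist_force: [0.2, -0.6, -7.9]
opening: 0.0174
finger_force: 50.0
t: 13.62
eef_pos: [0.5016, -0.2023, 0.2403]
eef_rot: [0.875, 0.484, -0.0, -0.0]
wrist_force: [0.4, 0.6, -6.7]
opening: 0.0177
finger_force: 50.0
t: 14.03
eef_pos: [0.5016, -0.2023, 0.2401]
eef_rot: [0.875, 0.484, -0.0, -0.0]
wrist_force: [0.7, -0.4, -6.4]
opening: 0.0177
finger_force: 50.0
[ 0.5016 -0.2023  0.2401] 57.86142985524575
wrist long 4531 0.22099418833304035 [-0.0651 -0.0551 -0.0469] [-0.0299  0.0673]
wrist short 4078 0.22092177582243436 [0.0444 0.0527 0.0626] [-0.0299  0.0594]
side long 130 0.2181082741214895 [-0.0632 -0.0532 -0.0453] [-0.0757  0.0646]
side short 108 0.21809874342411664 [0.0472 0.0564 0.0652] [-0.0589  0.0576]
```

View pics/end.png

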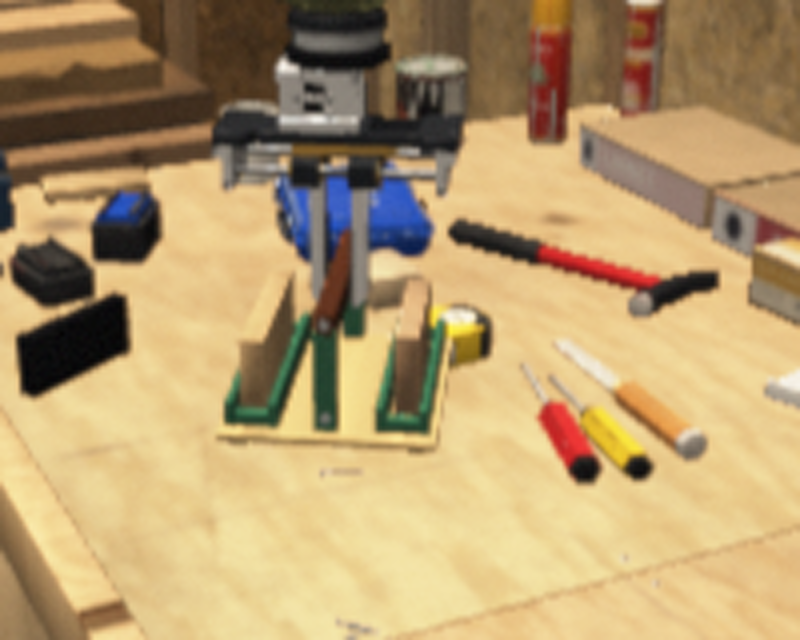

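The rack hangs level in the gripper, with its near base edge from (220,437) to (435,445). Both boards stand in their slots, the long one at (265,340) and the short one at (410,345). The underside is at about 0.145 m, so I'm handing in.

```bash
python3 -c "from rig import order; print(order.job_done())"
```

```text
the job is handed in; nothing more can be done
None
```

The job is handed in: the long board was placed in the empty slot and released, and the arm is holding the rack level by its handle bar about 14.5 cm above the bench, with both boards standing in their slots; no verdict was returned.

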